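# Sort the stoppers and stirring bars for rinsing and set the rinse valve

## Task

Get the small lab parts ready for rinsing: put the two black rubber stoppers in the round steel pan and the two white stirring bars in the rectangular steel tray, leaving both containers standing in front of the rinse pipe. When all four are in, turn the lever of the rinse valve from closed to half open, so that it stands at 45 degrees to the pipe. Leave the beaker, the jar and the spatula where they are.

Things in the scene. Friction and masses are not known exactly. Their poses are not given: they have to be found in the camera images.
- round_pan: round, straight-sided open pan of plain stainless steel, 146 mm across the rim, 134 mm across the foot, 50 mm high, walls 4 mm, floor 5 mm thick, about 0.35 kg, loose; it stands in front of the rinse pipe, side by side with the rectangular tray (either may be the left one). Origin: centre of its underside, z up
- rect_tray: rectangular open tray of plain stainless steel, 130 mm (own x) by 150 mm (own y), 45 mm high, walls and floor 4 mm thick, about 0.4 kg, loose. Origin: centre of its underside, z up
- valve_axis (a point): point on the vertical turning axis of the ball valve's lever, at lever height (86 mm above the counter). The valve sits in the right-hand part of the low steel rinse pipe, which is fixed to the counter, runs across behind the containers (roughly along world y, 52 mm high, 20 mm thick) and has brass spray nozzles along it. x axis: away from the robot, square to the pipe; y axis: along the pipe
- lever_grip (a point): middle of the black rubber sleeve of the valve lever, 75 mm out from the turning axis and 86 mm above the counter. The lever is a flat bar that reaches to 105 mm from the axis; the sleeve is 65 mm long, 16 mm wide and 9 mm high. The lever turns in a horizontal plane and takes about 3 N at the grip; nothing is under the sleeve
- valve_lever (a joint): angle of the valve lever, rad. 0 = closed: lever square to the pipe, pointing to the robot. It grows as the lever swings anticlockwise seen from above, towards the robot's right, up to the stop at pi/2 = fully open: lever in line with the pipe. Half open = pi/4. Starts closed or nearly closed (0 to 0.2) and stays where it is left
- stopper_1: black rubber stopper, a truncated cone 30 mm high, 40 mm across below and 33 mm across on top, about 40 g, standing on the counter on its wide end. Origin: centre of its wide end, z along its axis
- stopper_2: black rubber stopper, a truncated cone 30 mm high, 40 mm across below and 33 mm across on top, about 40 g, standing on the counter on its wide end. Origin: centre of its wide end, z along its axis
- stopper_1_center (a point): mid-height point on the axis of stopper_1, 15 mm above its wide end
- stopper_2_center (a point): mid-height point on the axis of stopper_2, 15 mm above its wide end
- stir_bar_1: white magnetic stirring bar, an octagonal rod 70 mm long and 15 mm across the flats, about 30 g, lying on the counter. Origin: middle of its underside, x along its length
- stir_bar_2: white magnetic stirring bar, an octagonal rod 70 mm long and 15 mm across the flats, about 30 g, lying on the counter. Origin: middle of its underside, x along its length
- stir_bar_1_center (a point): middle of stir_bar_1, 7.5 mm above its underside
- stir_bar_2_center (a point): middle of stir_bar_2, 7.5 mm above its underside
- beaker: glass beaker, 56 mm across and 65 mm high, bystander. Origin: centre of its underside
- bottle: amber glass jar with a black cap, 52 mm across and 120 mm high, bystander. Origin: centre of its underside
- spatula: spatula 200 mm long with a black handle, lying on the counter at the robot's right, bystander. Origin: middle of its underside, x along its length
Things that resemble listed ones, but are neither listed nor needed, are in the scene too. Leave any blue or orange look-alike of the stopper_2 alone. What is shaped like the stir_bar_1 but blue or brown is not meant.

How it is judged:
By the outcome, as a careful person would: the job done as asked, in the order asked, and still so for the second after the job is handed in, with the robot touching nothing.
It also fails if it takes over 72 s, if anything falls off the work surface, if the arm or the gripper's body presses on something with over 40 N, if the wrist force passes 120 N, or if a joint passes its speed limit or range.

## Robot

A 7-joint arm with a two-finger parallel gripper is mounted at the origin on the work surface. World frame = base frame: x ahead of the robot, y to its left, z up, the work surface at z = 0. Lengths are in m, angles in rad, forces in N, time in s.
With the tool pointing down it reaches from about 0.35 to 0.9 m from the base axis. Payload 8.1 kg.
Tool frame: the origin (TCP) lies midway between the tips of the shut fingers; the grasp point (between the pads) lies 19 mm behind it; z points along the fingers, y is the line along which they close (so a half turn about z gives the same grasp; the last joint's range is limited). The gripper opens to 92 mm and grips with 3 to 60 N. Pads are 19 mm wide; open, the fingers measure 130 mm over their backs; the gripper's body (75 mm by 190 mm) begins 47 mm behind the grasp point.
Start: joints at [-1.336, 0.434, 0.025, 1.573, -0.012, 1.134, -0.075], TCP at [0.207, 0.59, 0.227] pointing down, gripper open.
Joint ranges: [-2.62, 2.62], [-0.44, 2.09], [-1.27, 1.32], [0.08, 2.57], [-1.32, 4.46], [0.12, 2], [-2.74, 2.74]. Speed limits (rad/s): [2.22, 2.22, 3.01, 3.01, 3.14, 3.14, 3.14].

## Interface

Orientations are given as a rotation vector (axis times angle).
In Python, from cell import observe, cams, job gives the robot as it stands. The module is installed in compiled form; this text tells all that it offers.
- The arm moves only by the tool step_arm, never from a script. Its argument "steps" is a list of rows, each a list of 6 numbers: the shift along the world's x, y, z in mm, then the turn, a rotation vector about the world's x, y, z in rad. In form: [[dx, dy, dz, rx, ry, rz], ...]. A call has 1 to 20 rows; each row shifts and turns the commanded pose from where the row before left it; what a row does not reach is not made up. A row lasts 1/12 s, in which the tool goes at most 41.7 mm and 7.16 degrees, less where a joint would pass 70% of its speed; a pose out of reach is approached as far as the arm can. A call with a gripper value outside its range is refused whole. "gripper" is the opening, from 0 (shut) to 1 (fully open), set as the call begins (left out, the last holds). The fingers move at their own pace and stop on an object; "force" is the grip in N (left out, the last holds). Time passes only in rows, so rows that do not move let the fingers close. It gives the time, the measured TCP pose, the force, the opening and the grip force at its end, in the units of the state.
- observe(): the state, without advancing time (a new reading comes with each control period).
- cams.get_image(name): name is "side" or "top"; returns the picture (400x640x3 uint8, red, green, blue); there is no depth.
- cams.get_calibration(name): a dict with "fov_y" (degrees; the focal length in pixels is half the picture's height over the tangent of half this angle, whatever the lens; pixels are square), "cx", "cy" (the principal point, pixels), "dist_coeffs" ([k1, k2, p1, p2, k3] as OpenCV has them; the pictures are not rectified), "world_to_cam" (4x4, takes a point from world to camera coordinates). Camera axes: x right, y up, looking along -z (the intrinsics and any distortion apply to the point x, -y, -z); pixel columns grow to the right and rows downward; lengths in m; the calibration is good to about 2 mm. A picture is of the moment at which its call begins. get_calibration takes no time and is no camera call.
- job.sign_off(): hands the job in; it is judged then, once.
The state is a dict: "clock": time; "joints": joint angles; "dq": joint speeds; "joint_efforts": joint torques, N m; "position": TCP position; "ee_rot": TCP orientation; "force": force on the tool from outside, world axes, zero at the start; "ft_torque": the same for the moment, N m; "width": opening from 0.0 (shut) to 1.0 (fully open); "gripper_force": force on a finger pad.
Only numpy, scipy, OpenCV 4.12 (cv2) and the standard library are available. Lean on these libraries where they do the work, as an engineer would, in place of code of your own. Each camera call takes 0.05 s, during which the arm holds its last target. There are 200 camera calls.

## Working session

There is one attempt and no reset: what is moved stays moved. The work goes in short steps, Python scripts to look and compute and a tool call to move; the robot and the scene stay as the last step left them, time stands still between calls to the robot, and variables do not carry over. Pictures are saved under pics/ and viewed, at most 10 in all, crops included, and the job is handed in when it is done.

Besides the shell and the picture viewer there is one more tool, called after "Call:" as a command line: name --pt "numbers of a row" for each row, then --argument value for the rest. step_arm: Moves the arm, as the interface text tells. Its arguments: {"type":"object","properties":{"steps":{"type":"array","items":{"type":"array","items":{"type":"number"}}},"gripper":{"type":"number"},"force":{"type":"number"}},"required":["steps"]}

```bash
mkdir -p pics
cat > h.py <<'E'
import numpy as np, cv2
from cell import observe, cams, job
def K(n):
    c=cams.get_calibration(n); f=200/np.tan(np.radians(c['fov_y'])/2)
    return np.array([[f,0,c['cx']],[0,f,c['cy']],[0,0,1]]),np.array(c['dist_coeffs'],float),np.array(c['world_to_cam'])
def ray(n,uv):
    k,d,T=K(n); p=cv2.undistortPoints(np.array(uv,float).reshape(-1,1,2),k,d).reshape(-1,2)
    r=np.c_[p[:,0],-p[:,1],-np.ones(len(p))]@T[:3,:3]
    return -T[:3,:3].T@T[:3,3], r
def plane(n,uv,z):
    o,r=ray(n,uv); return o+r*((z-o[2])/r[:,2])[:,None]
def proj(n,P):
    k,d,T=K(n); P=np.atleast_2d(P)@T[:3,:3].T+T[:3,3]
    return cv2.projectPoints(P*[1,-1,-1],np.zeros(3),np.zeros(3),k,d)[0].reshape(-1,2)
def shot(n,f):
    im=cams.get_image(n)[:,:,::-1].copy(); cv2.imwrite('pics/'+f,im); return im
E
python3 - <<'E'
from h import *
np.set_printoptions(precision=3,suppress=True)
for n in('top','side'):
    shot(n,n+'0.png'); print(n,ray(n,[[320,200]]),K(n)[0][0,0],K(n)[1])
s=observe();print(s)
E
```

```text
top (array([ 0.38 , -0.004,  1.34 ]), array([[ 0.064,  0.021, -0.998]])) 519.3381945381705 [0.019 0.    0.    0.    0.   ]
side (array([ 0.054, -0.747,  0.698]), array([[ 0.384,  0.707, -0.594]])) 440.1234105182576 [-0.009  0.     0.     0.     0.   ]
{'clock': 0.1, 'joints': array([-1.336,  0.435,  0.025,  1.574, -0.012,  1.134, -0.075]), 'dq': array([-0.001, -0.   , -0.   , -0.003,  0.002, -0.001, -0.001]), 'joint_efforts': array([  0.003, -66.912,   0.988, -31.515,  -0.061,   0.037,   0.   ]), 'position': array([0.207, 0.589, 0.226]), 'ee_rot': array([-0.528, -3.097,  0.002]), 'force': array([-0.136, -0.673,  1.403]), 'ft_torque': array([ 0.052, -0.027, -0.029]), 'gripper_force': 0.0, 'width': 1.0020251850901511}
```

View pics/top0.png

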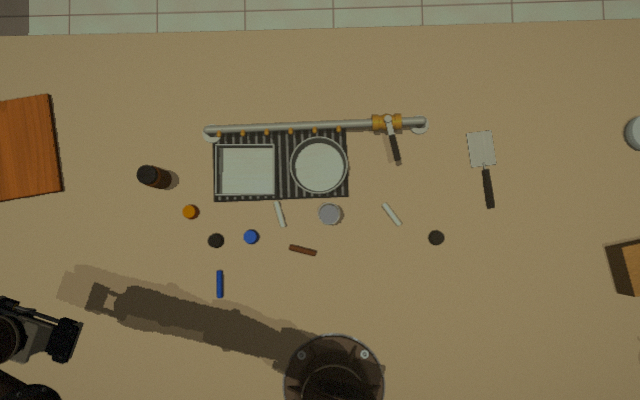

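View pics/side0.png

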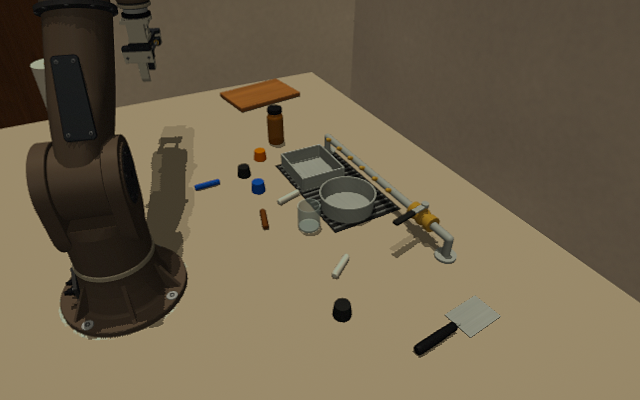

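The top view shows these candidates:
- **Stoppers:** black at (216,241) and (436,238), orange at (190,212), blue at (251,237).
- **Bars:** white at (280,214) and (392,214), blue at (220,284), brown at (302,250).

The two black stoppers and two white bars match the description. The rectangular tray is at (246,170), the round pan at (319,165), the beaker at (330,214) and the lever at (394,145). I'll measure them and confirm in one enlarged crop.

Run:
```python
from h import *
np.set_printoptions(precision=4,suppress=True)
im=cv2.imread('pics/top0.png'); hsv=cv2.cvtColor(im,cv2.COLOR_BGR2HSV)
def blob(m,box,name,z):
    x0,y0,x1,y1=box; mm=np.zeros_like(m); mm[y0:y1,x0:x1]=m[y0:y1,x0:x1]
    n,l,st,c=cv2.connectedComponentsWithStats(mm); i=1+np.argmax(st[1:,4])
    ys,xs=np.where(l==i); pts=np.c_[xs,ys].astype(np.float32); P=plane('top',pts,z)[:,:2]
    r=cv2.minAreaRect(P.astype(np.float32)*1000)
    e=np.linalg.eigh(np.cov(P.T))[1][:,1]
    print(name,st[i],c[i],'mean',P.mean(0),'rect',np.round(r[0],1),np.round(r[1],1),'axis deg',np.degrees(np.arctan2(e[1],e[0])))
dark=(hsv[:,:,2]<62).astype(np.uint8)
sat=((hsv[:,:,1]<75)&(hsv[:,:,2]>140)).astype(np.uint8)
for b in[(204,230,228,252),(424,226,448,250)]: blob(dark,b,'stopper',.02)
for b in[(268,202,290,232),(378,200,406,230)]: blob(sat,b,'bar',.01)
blob(dark,(384,130,404,166),'lever',.09)
for p in[(216,241),(436,238),(280,214),(392,214),(395,150),(388,120)]: print(p,hsv[p[1],p[0]],end=' ')
# rim/foot candidates
print(plane('top',[[217,144],[275,144],[277,195],[217,196],[320,138],[320,195],[290,166],[349,166]],.05))
print(plane('top',[[389,118]],.086),plane('top',[[207,130],[420,121]],.052))
c=im[110:265,180:450]; cv2.imwrite('pics/crop.png',cv2.resize(c,None,fx=2.96,fy=2.96,interpolation=cv2.INTER_CUBIC))
```

```text
stopper [208 234  16  14 175] [215.8286 240.36  ] mean [0.3671 0.2902] rect [366.8 291. ] [38.3 32.9] axis deg 93.0140001450069
stopper [429 231  15  14 171] [435.731 237.462] mean [ 0.3641 -0.2664] rect [ 364.  -267.1] [35.2 32.7] axis deg 92.44358300734135
bar [274 202  10  25  89] [278.9213 213.5843] mean [0.4324 0.1298] rect [431.7 129.6] [65.7  8.8] axis deg -164.69618633963577
bar [383 203  18  22  92] [391.0652 213.4891] mean [ 0.427  -0.1571] rect [ 426.6 -157.6] [65.5  9.2] axis deg -145.1808833041286
lever [389 135  11  26 144] [394.4514 147.3958] mean [ 0.5841 -0.1606] rect [ 584.1 -160.4] [62.7 14.1] axis deg -168.51072435018443
(216, 241) [14 78 36] (436, 238) [20 85 45] (280, 214) [ 37  31 148] (392, 214) [ 45  24 148] (395, 150) [17 83 49] (388, 120) [ 27  40 140] [[ 0.609   0.2796  0.05  ]
 [ 0.6058  0.1334  0.05  ]
 [ 0.4772  0.13    0.05  ]
 [ 0.4778  0.2802  0.05  ]
 [ 0.6186  0.02    0.05  ]
 [ 0.4751  0.0227  0.05  ]
 [ 0.5494  0.0965  0.05  ]
 [ 0.5462 -0.0511  0.05  ]]
[[ 0.6573 -0.1499  0.086 ]] [[ 0.6448  0.3042  0.052 ]
 [ 0.6554 -0.2309  0.052 ]]
```

View pics/crop.png

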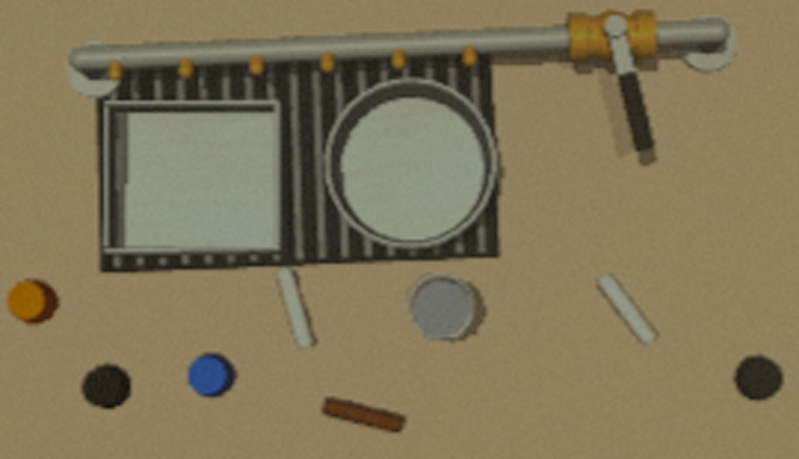

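The crop confirms the two black stoppers at (107,386) and (758,378) and the two white bars at (297,308) and (628,309). In the full picture the bars' centres are about (280.3,214) and (392.2,214.4). I'll start with stopper_1 at (0.367, 0.290).

Call:
step_arm --pt "10 -19 -5 0 0 0" --pt "15 -28 -8 0 0 0" --pt "15 -28 -8 0 0 0" --pt "15 -28 -8 0 0 0" --pt "15 -28 -8 0 0 0" --pt "15 -28 -8 0 0 0" --pt "15 -28 -8 0 0 0" --pt "15 -28 -8 0 0 0" --pt "15 -28 -8 0 0 0" --pt "15 -28 -8 0 0 0" --pt "15 -28 -7 0 0 0" --pt "0 0 0 0 0 0" --pt "0 0 0 0 0 0" --gripper 0.65

```text
clock: 1.18
position: [0.3677, 0.2887, 0.1423]
ee_rot: [-0.534, -3.095, 0.002]
force: [-1.5, 1.1, -0.3]
width: 0.649
gripper_force: 0.0
```

Tracking is accurate. Next I descend 137 mm and grip.

Call:
step_arm --pt "0 1 -25 0 0 0" --pt "0 0 -30 0 0 0" --pt "0 0 -30 0 0 0" --pt "0 0 -25 0 0 0" --pt "0 0 -15 0 0 0" --pt "0 0 -12 0 0 0" --pt "0 0 0 0 0 0" --pt "0 0 0 0 0 0"

```text
clock: 1.85
position: [0.3664, 0.2925, 0.0055]
ee_rot: [-0.526, -3.096, 0.001]
force: [0.4, 0.5, 0.1]
width: 0.65
gripper_force: 0.0
```

Call:
step_arm --pt "0 0 0 0 0 0" --pt "0 0 0 0 0 0" --pt "0 0 0 0 0 0" --pt "0 0 0 0 0 0" --pt "0 0 0 0 0 0" --pt "0 0 0 0 0 0" --gripper 0.2 --force 15

```text
clock: 2.35
position: [0.3676, 0.2922, 0.0064]
ee_rot: [0.528, 3.096, 0.002]
force: [-0.7, 0.9, 7.4]
width: 0.404
gripper_force: 15.3
```

Call:
step_arm --pt "0 0 10 0 0 0" --pt "0 0 25 0 0 0" --pt "0 0 25 0 0 0" --pt "0 0 25 0 0 0" --pt "0 0 25 0 0 0" --pt "0 0 10 0 0 0" --pt "0 0 0 0 0 0"

```text
clock: 2.93
position: [0.3683, 0.2926, 0.1287]
ee_rot: [0.528, 3.094, 0.006]
force: [0.6, -0.0, -0.7]
width: 0.403
gripper_force: 14.9
```

Call:
step_arm --pt "9 -12 0 0 0 0" --pt "18 -23 0 0 0 0.068" --pt "18 -23 0 0 0 0.068" --pt "18 -24 0 0 0 0.068" --pt "18 -24 0 0 0 0.068" --pt "18 -24 0 0 0 0.068" --pt "18 -24 0 0 0 0" --pt "18 -24 0 0 0 0" --pt "18 -24 0 0 0 0" --pt "18 -24 0 0 0 0" --pt "18 -24 0 0 0 0" --pt "18 -20 0 0 0 0" --pt "0 0 0 0 0 0" --pt "0 0 0 0 0 0"

```text
clock: 4.1
position: [0.5741, 0.0198, 0.1247]
ee_rot: [-0.002, -3.14, 0.001]
force: [0.1, 1.2, 0.4]
width: 0.406
gripper_force: 14.9
```

Call:
step_arm --pt "0 0 -20 0 0 0" --pt "0 0 -25 0 0 0" --pt "0 0 -25 0 0 0" --pt "0 0 -15 0 0 0" --pt "0 0 -8 0 0 0" --pt "0 0 -5 0 0 0" --pt "0 0 0 0 0 0"

```text
clock: 4.68
position: [0.5733, 0.0223, 0.027]
ee_rot: [0.005, -3.14, -0.0]
force: [-0.1, 0.1, -0.7]
width: 0.404
gripper_force: 14.9
```

Call:
step_arm --pt "0 0 -4 0 0 0" --pt "0 0 -3 0 0 0" --pt "0 0 0 0 0 0"

```text
clock: 4.93
position: [0.5743, 0.0218, 0.0209]
ee_rot: [-0.004, 3.141, 0.0]
force: [-0.0, -1.0, -0.9]
width: 0.4
gripper_force: 14.9
```

Call:
step_arm --pt "0 0 0 0 0 0" --pt "0 0 0 0 0 0" --pt "0 0 0 0 0 0" --gripper 0.52

```text
clock: 5.18
position: [0.5744, 0.0217, 0.0211]
ee_rot: [-0.003, 3.141, 0.0]
force: [-0.8, 0.1, 0.6]
width: 0.51
gripper_force: 0.0
```

Call:
step_arm --pt "0 0 10 0 0 0" --pt "0 0 25 0 0 0" --pt "0 0 30 0 0 0" --pt "0 0 30 0 0 0" --pt "0 0 30 0 0 0" --pt "0 0 25 0 0 0" --pt "0 0 10 0 0 0" --pt "0 0 0 0 0 0" --gripper 0.52

```text
clock: 5.85
position: [0.5758, 0.0217, 0.1841]
ee_rot: [-0.003, 3.136, 0.001]
force: [0.2, 0.4, 0.1]
width: 0.52
gripper_force: 0.0
```

Call:
step_arm --pt "-10 -13 0 0 0 0" --pt "-18 -24 0 0 0 0" --pt "-19 -26 0 0 0 0" --pt "-19 -26 0 0 0 0" --pt "-19 -26 0 0 0 0" --pt "-19 -26 0 0 0 0" --pt "-19 -26 0 0 0 0" --pt "-19 -26 0 0 0 0" --pt "-19 -26 0 0 0 0" --pt "-19 -26 0 0 0 0" --pt "-18 -25 0 0 0 0" --pt "-13 -19 0 0 0 0" --pt "0 0 0 0 0 0" --pt "0 0 0 0 0 0" --gripper 0.65

```text
clock: 7.02
position: [0.3618, -0.2678, 0.1799]
ee_rot: [-0.002, -3.14, -0.001]
force: [0.9, -0.1, 0.2]
width: 0.651
gripper_force: 0.0
```

Call:
step_arm --pt "1 1 -20 0 0 0" --pt "0 0 -30 0 0 0" --pt "0 0 -30 0 0 0" --pt "0 0 -30 0 0 0" --pt "0 0 -30 0 0 0" --pt "0 0 -20 0 0 0" --pt "0 0 -12 0 0 0" --pt "0 0 -3 0 0 0" --pt "0 0 0 0 0 0"

```text
clock: 7.77
position: [0.3639, -0.2649, 0.0047]
ee_rot: [0.006, -3.139, -0.003]
force: [1.4, -0.1, -0.3]
width: 0.652
gripper_force: 0.0
```

Call:
step_arm --pt "0 0 0 0 0 0" --pt "0 0 0 0 0 0" --pt "0 0 0 0 0 0" --pt "0 0 0 0 0 0" --pt "0 0 0 0 0 0" --pt "0 0 0 0 0 0" --gripper 0.2

```text
clock: 8.27
position: [0.3647, -0.2666, 0.0064]
ee_rot: [-0.003, 3.14, -0.001]
force: [-0.1, 1.6, 6.7]
width: 0.403
gripper_force: 15.3
```

Call:
step_arm --pt "0 0 10 0 0 0" --pt "0 0 25 0 0 0" --pt "0 0 30 0 0 0" --pt "0 0 30 0 0 0" --pt "0 0 30 0 0 0" --pt "0 0 30 0 0 0" --pt "0 0 15 0 0 0" --pt "0 0 0 0 0 0"

```text
clock: 8.93
position: [0.3658, -0.2673, 0.1792]
ee_rot: [-0.003, 3.136, -0.004]
force: [-0.2, -0.3, -0.4]
width: 0.402
gripper_force: 14.9
```

Next, stopper_2 goes to (0.519, 0.022), which is a shift of (+153, +289).

Call:
step_arm --pt "7 14 0 0 0 0" --pt "14 26 0 0 0 0" --pt "14 26 0 0 0 0" --pt "14 26 0 0 0 0" --pt "14 26 0 0 0 0" --pt "14 26 0 0 0 0" --pt "14 26 0 0 0 0" --pt "14 26 0 0 0 0" --pt "14 26 0 0 0 0" --pt "14 26 0 0 0 0" --pt "14 26 0 0 0 0" --pt "6 15 0 0 0 0" --pt "0 0 0 0 0 0" --pt "0 0 0 0 0 0"

```text
clock: 10.1
position: [0.5166, 0.0234, 0.1746]
ee_rot: [0.007, -3.14, 0.0]
force: [0.1, -1.1, -0.9]
width: 0.401
gripper_force: 14.9
```

Call:
step_arm --pt "0 0 -20 0 0 0" --pt "0 0 -30 0 0 0" --pt "0 0 -30 0 0 0" --pt "0 0 -25 0 0 0" --pt "0 0 -20 0 0 0" --pt "0 0 -10 0 0 0" --pt "0 0 0 0 0 0" --pt "0 0 0 0 0 0"

```text
clock: 10.77
position: [0.5168, 0.0218, 0.0408]
ee_rot: [0.002, -3.141, 0.001]
force: [-0.8, 0.5, 0.0]
width: 0.398
gripper_force: 14.9
```

Call:
step_arm --pt "0 0 -10 0 0 0" --pt "0 0 -7 0 0 0" --pt "0 0 -3 0 0 0" --pt "0 0 0 0 0 0"

```text
clock: 11.1
position: [0.5168, 0.0227, 0.0203]
ee_rot: [0.003, -3.141, 0.0]
force: [0.1, -0.3, 0.4]
width: 0.404
gripper_force: 14.9
```

Call:
step_arm --pt "0 0 0 0 0 0" --pt "0 0 0 0 0 0" --pt "0 0 0 0 0 0" --gripper 0.52

```text
clock: 11.35
position: [0.5175, 0.0228, 0.0211]
ee_rot: [-0.003, 3.141, 0.0]
force: [0.3, 0.6, 0.3]
width: 0.51
gripper_force: 0.0
```

Call:
step_arm --pt "0 0 10 0 0 0" --pt "0 0 25 0 0 0" --pt "0 0 30 0 0 0" --pt "0 0 30 0 0 0" --pt "0 0 30 0 0 0" --pt "0 0 20 0 0 0" --pt "0 0 10 0 0 0" --pt "0 0 0 0 0 0"

```text
clock: 12.02
position: [0.5185, 0.0228, 0.1784]
ee_rot: [-0.003, 3.137, 0.001]
force: [0.2, 0.4, -0.6]
width: 0.52
gripper_force: 0.0
```

Call:
step_arm --pt "-6 -11 0 0 0 0.05" --pt "-11 -22 0 0 0 0.07" --pt "-11 -22 -6 0 0 0.07" --pt "-11 -22 -10 0 0 0.07" --pt "-11 -22 -12 0 0 0.07" --pt "-11 -22 -12 0 0 0.07" --pt "-11 -22 -12 0 0 0.07" --pt "-11 -22 -12 0 0 0.07" --pt "-8 -14 -12 0 0 0.07" --pt "-2 -4 -4 0 0 0" --pt "0 0 0 0 0 0" --pt "0 0 0 0 0 0" --gripper 0.42

```text
clock: 13.02
position: [0.4241, -0.1596, 0.0953]
ee_rot: [0.943, -2.996, -0.002]
force: [-0.3, -0.2, 0.2]
width: 0.42
gripper_force: 0.0
```

Run:
```python
from h import *
im=shot('side','s1.png'); cv2.imwrite('pics/s1c.png',cv2.resize(im[120:300,260:460],None,fx=3,fy=3,interpolation=cv2.INTER_CUBIC))
```

```text
(no output)
```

View pics/s1c.png

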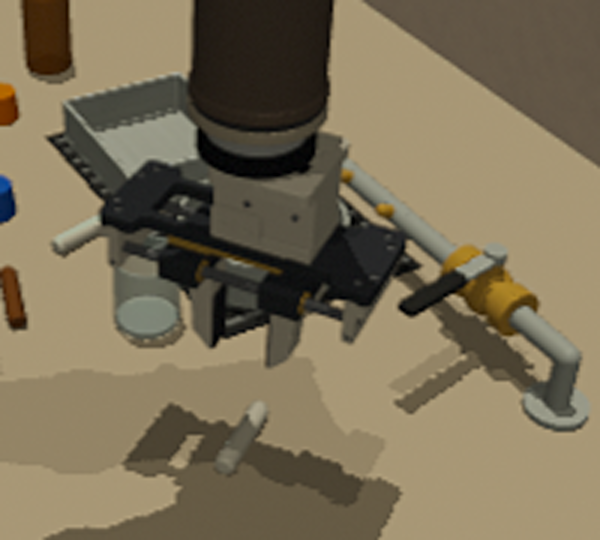

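The side view shows the fingers straddling bar 2 at crop pixel (240,440), with the lever clear of the gripper. I descend and grip.

Call:
step_arm --pt "1 0 -20 0 0 0" --pt "0 0 -25 0 0 0" --pt "0 0 -22 0 0 0" --pt "0 0 -14 0 0 0" --pt "0 0 -7 0 0 0" --pt "0 0 -2 0 0 0" --pt "0 0 0 0 0 0"

```text
clock: 13.65
position: [0.4257, -0.1597, 0.0059]
ee_rot: [-0.948, 2.995, 0.0]
force: [0.4, 0.4, 0.1]
width: 0.42
gripper_force: 0.0
```

Call:
step_arm --pt "0 0 0 0 0 0" --pt "0 0 0 0 0 0" --pt "0 0 0 0 0 0" --pt "0 0 0 0 0 0" --pt "0 0 0 0 0 0" --pt "0 0 0 0 0 0" --gripper 0.0

```text
clock: 14.15
position: [0.4255, -0.1604, 0.0062]
ee_rot: [-0.946, 2.995, -0.001]
force: [-0.8, 0.0, 6.3]
width: 0.158
gripper_force: 15.0
```

Call:
step_arm --pt "0 0 10 0 0 0" --pt "0 0 25 0 0 0" --pt "0 0 30 0 0 0" --pt "0 0 30 0 0 0" --pt "0 0 30 0 0 0" --pt "0 0 30 0 0 0" --pt "0 0 15 0 0 0" --pt "0 0 0 0 0 0"

```text
clock: 14.82
position: [0.4271, -0.1609, 0.1792]
ee_rot: [-0.945, 2.991, -0.005]
force: [1.1, -1.3, 0.3]
width: 0.16
gripper_force: 15.0
```

Call:
step_arm --pt "5 13 0 0 0 0" --pt "9 26 0 0 0 -0.06" --pt "9 26 0 0 0 -0.06" --pt "9 26 0 0 0 -0.07" --pt "9 26 0 0 0 -0.07" --pt "9 26 0 0 0 -0.07" --pt "9 26 0 0 0 -0.07" --pt "9 26 0 0 0 -0.07" --pt "9 26 0 0 0 -0.07" --pt "9 26 0 0 0 -0.07" --pt "9 26 0 0 0 0" --pt "9 26 0 0 0 0" --pt "9 26 0 0 0 0" --pt "3 18 0 0 0 0" --pt "0 0 0 0 0 0" --pt "0 0 0 0 0 0"

```text
clock: 16.15
position: [0.5404, 0.1836, 0.1743]
ee_rot: [0.007, -3.14, 0.001]
force: [0.5, -0.0, 1.0]
width: 0.158
gripper_force: 15.0
```

Call:
step_arm --pt "0 0 -20 0 0 0" --pt "0 0 -30 0 0 0" --pt "0 0 -30 0 0 0" --pt "0 0 -25 0 0 0" --pt "0 0 -20 0 0 0" --pt "0 0 -10 0 0 0" --pt "0 0 0 0 0 0" --pt "0 0 0 0 0 0"

```text
clock: 16.82
position: [0.5411, 0.1818, 0.0408]
ee_rot: [0.002, -3.141, 0.001]
force: [0.6, -0.2, 0.1]
width: 0.159
gripper_force: 15.0
```

Call:
step_arm --pt "0 0 -10 0 0 0" --pt "0 0 -7 0 0 0" --pt "0 0 -3 0 0 0" --pt "0 0 0 0 0 0"

```text
clock: 17.15
position: [0.5408, 0.1825, 0.0202]
ee_rot: [0.003, -3.141, 0.0]
force: [0.2, -0.0, -0.8]
width: 0.161
gripper_force: 15.0
```

Call:
step_arm --pt "0 0 0 0 0 0" --pt "0 0 0 0 0 0" --pt "0 0 0 0 0 0" --gripper 0.26

```text
clock: 17.4
position: [0.5414, 0.1828, 0.0211]
ee_rot: [-0.003, 3.141, 0.0]
force: [-0.3, 0.2, 1.4]
width: 0.254
gripper_force: 0.0
```

Call:
step_arm --pt "0 0 10 0 0 0" --pt "0 0 25 0 0 0" --pt "0 0 30 0 0 0" --pt "0 0 30 0 0 0" --pt "0 0 30 0 0 0" --pt "0 0 20 0 0 0" --pt "0 0 10 0 0 0" --pt "0 0 0 0 0 0"

```text
clock: 18.07
position: [0.5425, 0.1832, 0.1786]
ee_rot: [-0.003, 3.137, 0.003]
force: [-0.5, 0.4, -0.4]
width: 0.258
gripper_force: 0.0
```

Call:
step_arm --pt "-12 -6 0 0 0 0.05" --pt "-22 -11 0 0 0 0.07" --pt "-22 -12 -10 0 0 0.07" --pt "-22 -12 -20 0 0 0.07" --pt "-22 -11 -25 0 0 0" --pt "-12 -5 -25 0 0 0" --pt "0 0 0 0 0 0" --pt "0 0 0 0 0 0" --gripper 0.42

```text
clock: 18.73
position: [0.4277, 0.1251, 0.0946]
ee_rot: [0.41, -3.111, 0.001]
force: [0.2, 0.7, 0.9]
width: 0.423
gripper_force: 0.0
```

Run:
```python
from h import *
im=shot('side','s2.png'); cv2.imwrite('pics/s2c.png',cv2.resize(im[110:290,240:460],None,fx=3,fy=3,interpolation=cv2.INTER_CUBIC))
```

```text
(no output)
```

View pics/s2c.png

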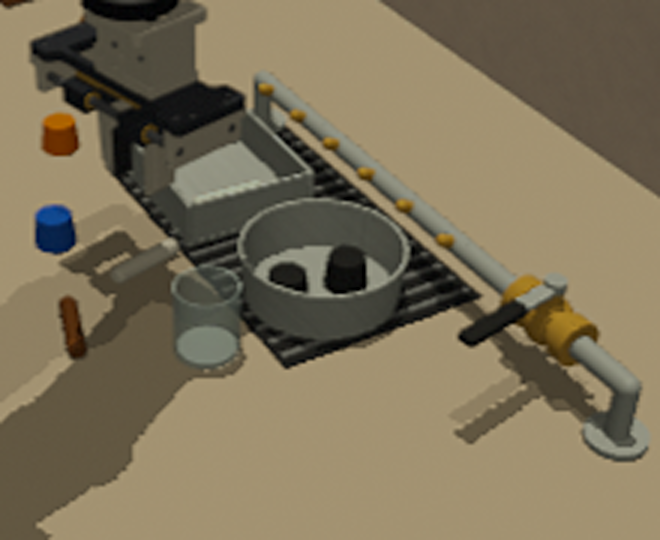

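The picture shows both stoppers standing in the pan at crop pixels (290,275) and (347,268). One bar lies in the tray at about (235,190), and bar 1 is at (145,258) under the fingers. I grip bar 1.

Call:
step_arm --pt "2 1 -20 0 0 0" --pt "1 0 -25 0 0 0" --pt "0 0 -22 0 0 0" --pt "0 0 -12 0 0 0" --pt "0 0 -6 0 0 0" --pt "0 0 -2 0 0 0" --pt "0 0 0 0 0 0"

```text
clock: 19.37
position: [0.4333, 0.1272, 0.0091]
ee_rot: [-0.411, 3.114, 0.0]
force: [0.1, -0.6, 0.5]
width: 0.421
gripper_force: 0.0
```

Call:
step_arm --pt "0 0 0 0 0 0" --pt "0 0 0 0 0 0" --pt "0 0 0 0 0 0" --pt "0 0 0 0 0 0" --pt "0 0 0 0 0 0" --pt "0 0 0 0 0 0" --gripper 0.0

```text
clock: 19.87
position: [0.4325, 0.127, 0.0092]
ee_rot: [-0.411, 3.114, 0.001]
force: [-1.2, 1.1, 5.6]
width: 0.156
gripper_force: 15.1
```

Call:
step_arm --pt "0 0 10 0 0 0" --pt "0 0 25 0 0 0" --pt "0 0 30 0 0 0" --pt "0 0 30 0 0 0" --pt "0 0 30 0 0 0" --pt "0 0 30 0 0 0" --pt "0 0 15 0 0 0" --pt "0 0 0 0 0 0"

```text
clock: 20.53
position: [0.434, 0.1273, 0.1821]
ee_rot: [-0.409, 3.109, 0.002]
force: [0.7, 0.2, 0.3]
width: 0.154
gripper_force: 15.0
```

Call:
step_arm --pt "10 10 0 0 0 0" --pt "20 19 0 0 0 -0.065" --pt "20 19 0 0 0 -0.065" --pt "20 19 0 0 0 -0.065" --pt "20 19 0 0 0 -0.065" --pt "18 18 0 0 0 0" --pt "0 0 0 0 0 0" --pt "0 0 0 0 0 0"

```text
clock: 21.2
position: [0.5398, 0.2312, 0.177]
ee_rot: [0.006, -3.14, 0.002]
force: [-0.1, -0.2, -0.7]
width: 0.155
gripper_force: 15.0
```

Call:
step_arm --pt "0 0 -20 0 0 0" --pt "0 0 -30 0 0 0" --pt "0 0 -30 0 0 0" --pt "0 0 -25 0 0 0" --pt "0 0 -20 0 0 0" --pt "0 0 -15 0 0 0" --pt "0 0 -8 0 0 0" --pt "0 0 -6 0 0 0" --pt "0 0 0 0 0 0" --pt "0 0 0 0 0 0"

```text
clock: 22.03
position: [0.5402, 0.2304, 0.0252]
ee_rot: [-0.003, 3.141, 0.0]
force: [0.5, -0.9, 0.1]
width: 0.152
gripper_force: 15.0
```

Call:
step_arm --pt "0 0 -2 0 0 0" --pt "0 0 0 0 0 0"

```text
clock: 22.2
position: [0.5406, 0.2308, 0.0234]
ee_rot: [-0.003, 3.14, 0.001]
force: [-0.6, -0.2, -0.0]
width: 0.151
gripper_force: 15.0
```

Call:
step_arm --pt "0 0 0 0 0 0" --pt "0 0 0 0 0 0" --pt "0 0 0 0 0 0" --gripper 0.26

```text
clock: 22.45
position: [0.5404, 0.2308, 0.0231]
ee_rot: [-0.003, 3.141, 0.001]
force: [0.1, 0.2, 0.0]
width: 0.254
gripper_force: 0.0
```

Call:
step_arm --pt "0 0 10 0 0 0" --pt "0 0 25 0 0 0" --pt "0 0 30 0 0 0" --pt "0 0 30 0 0 0" --pt "0 0 30 0 0 0" --pt "0 0 20 0 0 0" --pt "0 0 10 0 0 0" --pt "0 0 0 0 0 0"

```text
clock: 23.12
position: [0.5414, 0.2313, 0.1806]
ee_rot: [-0.003, 3.137, 0.003]
force: [0.1, -0.5, -1.1]
width: 0.259
gripper_force: 0.0
```

Call:
step_arm --pt "1 -14 0 0 0 0" --pt "3 -28 0 0 0 0" --pt "3 -28 0 0 0 0.04" --pt "3 -28 0 0 0 0.04" --pt "3 -28 0 0 0 0.04" --pt "3 -28 0 0 0 0.04" --pt "3 -28 0 0 0 0.04" --pt "3 -28 0 0 0 0" --pt "3 -28 0 0 0 0" --pt "3 -28 0 0 0 0" --pt "3 -28 0 0 0 0" --pt "3 -28 0 0 0 0" --pt "3 -28 0 0 0 0" --pt "3 -28 0 0 0 0" --pt "2 -14 0 0 0 0" --pt "0 0 0 0 0 0" --pt "0 0 0 0 0 0" --gripper 0.45

```text
clock: 24.53
position: [0.5811, -0.1618, 0.1763]
ee_rot: [0.314, -3.123, -0.001]
force: [0.2, 0.8, -0.1]
width: 0.454
gripper_force: 0.0
```

Run:
```python
from h import *
im=shot('top','t3.png'); cv2.imwrite('pics/t3c.png',cv2.resize(im[100:260,190:450],None,fx=3,fy=3,interpolation=cv2.INTER_CUBIC))
```

```text
(no output)
```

View pics/t3c.png

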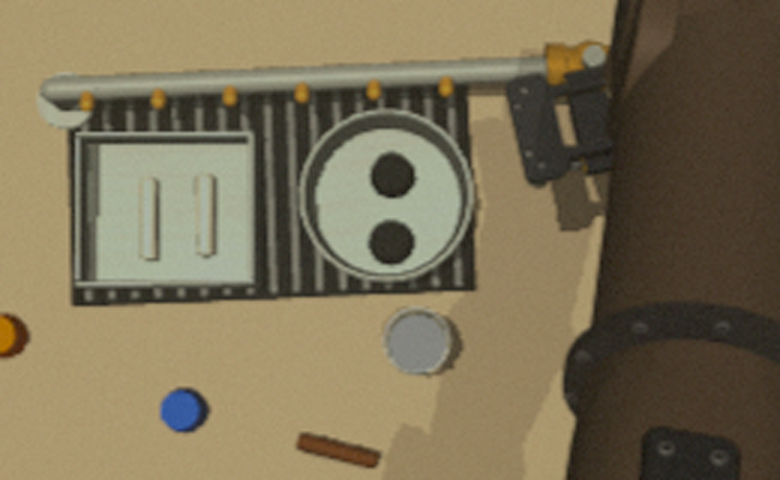

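All four parts are in: bars at (150,218) and (206,214), stoppers at (392,175) and (391,242). Now I lower over the lever sleeve and grip it.

Call:
step_arm --pt "2 1 -20 0 0 0" --pt "1 0 -30 0 0 0" --pt "0 0 -30 0 0 0" --pt "0 0 -20 0 0 0" --pt "0 0 -12 0 0 0" --pt "0 0 0 0 0 0" --pt "0 0 0 0 0 0"

```text
clock: 25.17
position: [0.5852, -0.1591, 0.0658]
ee_rot: [0.319, -3.125, -0.001]
force: [0.2, 0.7, 0.7]
width: 0.453
gripper_force: 0.0
```

Call:
step_arm --pt "0 0 0 0 0 0" --pt "0 0 0 0 0 0" --pt "0 0 0 0 0 0" --pt "0 0 0 0 0 0" --pt "0 0 0 0 0 0" --pt "0 0 0 0 0 0" --gripper 0.0

```text
clock: 25.67
position: [0.5856, -0.1606, 0.0665]
ee_rot: [-0.316, 3.124, -0.001]
force: [-1.3, -0.1, 5.2]
width: 0.175
gripper_force: 15.0
```

Call:
step_arm --pt "1.8 -7.3 0 0 0 0.1" --pt "2.5 -7 0 0 0 0.1" --pt "3.2 -6.7 0 0 0 0.1" --pt "3.9 -6.4 0 0 0 0.1" --pt "4.5 -6 0 0 0 0.1" --pt "5.1 -5.5 0 0 0 0.1" --pt "0 0 0 0 0 0" --pt "0 0 0 0 0 0" --pt "0 0 0 0 0 0"

```text
clock: 26.42
position: [0.6071, -0.1987, 0.0665]
ee_rot: [-1.227, 2.89, -0.0]
force: [1.2, 1.2, 5.4]
width: 0.173
gripper_force: 15.1
```

Call:
step_arm --pt "0 0 0 0 0 0" --pt "0 0 0 0 0 0" --pt "0 0 0 0 0 0" --pt "0 0 0 0 0 0" --gripper 0.4

```text
clock: 26.75
position: [0.6058, -0.1994, 0.0655]
ee_rot: [1.226, -2.892, -0.0]
force: [0.6, 0.1, -0.5]
width: 0.386
gripper_force: 0.0
```

Call:
step_arm --pt "0 0 15 0 0 0" --pt "0 0 30 0 0 0" --pt "0 0 30 0 0 0" --pt "0 0 30 0 0 0" --pt "-10 -20 20 0 0 0" --pt "-15 -30 0 0 0 0" --pt "-15 -30 0 0 0 0" --pt "-15 -30 0 0 0 0" --pt "-15 -30 0 0 0 0" --pt "-15 -30 0 0 0 0" --pt "-15 -30 0 0 0 0" --pt "-15 -30 0 0 0 0" --pt "-5 -10 0 0 0 0" --pt "0 0 0 0 0 0" --pt "0 0 0 0 0 0"

```text
clock: 28.0
position: [0.4852, -0.4401, 0.1901]
ee_rot: [-1.223, 2.894, 0.002]
force: [-0.1, 0.3, -0.5]
width: 0.4
gripper_force: 0.0
```

Run:
```python
from h import *
np.set_printoptions(precision=4,suppress=True)
im=shot('top','t4.png'); hsv=cv2.cvtColor(im,cv2.COLOR_BGR2HSV)
m=np.zeros((400,640),np.uint8); m[118:165,390:425]=(hsv[118:165,390:425,2]<62)
n,l,st,c=cv2.connectedComponentsWithStats(m); i=1+np.argmax(st[1:,4]); ys,xs=np.where(l==i)
P=plane('top',np.c_[xs,ys],.088)[:,:2]; e=np.linalg.eigh(np.cov(P.T))[1][:,1]
print(st[i],P.mean(0),'axis',np.degrees(np.arctan(e[1]/e[0])))
# pipe edge direction by line fit of ridge: bright pipe edges left of valve
k=cv2.Canny(im,60,150); 
for L in cv2.HoughLinesP(k[100:150],1,np.pi/720,40,minLineLength=90,maxLineGap=8)[:,0]:
    q=plane('top',[[L[0],L[1]+100],[L[2],L[3]+100]],.042)[:,:2]; d=q[1]-q[0]; print(L,q.round(3).tolist(),'x-axis deg',np.degrees(np.arctan(-d[0]/d[1])))
cv2.imwrite('pics/t4c.png',cv2.resize(im[95:255,190:450],None,fx=3,fy=3,interpolation=cv2.INTER_CUBIC))
```

```text
[399 128  22  21 160] [ 0.6059 -0.1976] axis 46.733945088526724
[213  43 303  43] [[0.613, 0.291], [0.608, 0.063]] x-axis deg -1.2506033228578501
[206  25 332  20] [[0.66, 0.309], [0.665, -0.011]] x-axis deg 1.0039408429196874
[202  33 372  25] [[0.639, 0.319], [0.65, -0.112]] x-axis deg 1.4315473653279382
[212  45 308  45] [[0.608, 0.294], [0.603, 0.051]] x-axis deg -1.2479573956274774
[212  48 304  48] [[0.6, 0.294], [0.595, 0.061]] x-axis deg -1.2419435435818624
[218  37 346  35] [[0.628, 0.279], [0.626, -0.046]] x-axis deg -0.37103380467569597
[207  41 310  37] [[0.619, 0.307], [0.623, 0.045]] x-axis deg 0.9849550338501329
[209  42 346  37] [[0.616, 0.302], [0.621, -0.046]] x-axis deg 0.8428462682201313
```

View pics/t4c.png

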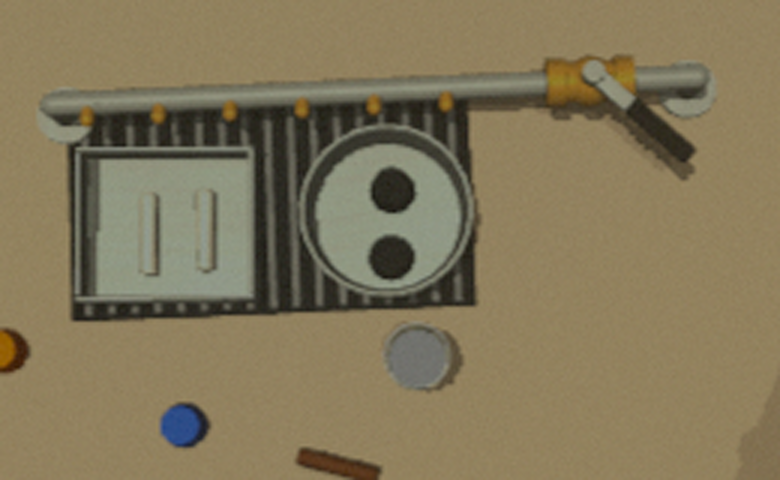

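The lever measures 46.7° against a pipe offset of about 1.2°, so it stands at about 45.5°. The four parts are in place in their containers, and the arm is clear.

```bash
python3 -c "
from cell import job; print(job.sign_off())"
```

```text
the job is handed in; nothing more can be done
None
```

The job is handed in at about 28 s: both black stoppers are in the round pan, both white bars are in the rectangular tray, and the valve lever was then turned to half open, measured at about 45.5° to the pipe.

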